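# Press the slide carrier under the hold-down spring and slide it home

## Robot

A 7-joint arm with a two-finger parallel gripper is mounted at the origin on the work surface. World frame = base frame: x ahead of the robot, y to its left, z up, the work surface at z = 0. Lengths are in m, angles in degrees, forces in N, time in s.
With the tool pointing down it reaches from about 0.4 to 0.85 m from the base axis. Payload 10.4 kg.
Tool frame: the origin (TCP) lies between the finger pads; the fingertips stand manip.tip_reach ahead of it and the grasp point (between the pads) lies 2 mm behind it (manip.tip_reach is the distance from the TCP to the fingertips, in m); z points along the fingers, y is the line along which they close (so a half turn about z gives the same grasp; the last joint's range is limited). The gripper opens to 87 mm and grips with 3 to 60 N. Pads are 19 mm wide; open, the fingers measure 117 mm over their backs; the gripper's body (75 mm by 190 mm) begins 51 mm behind the grasp point.
Start: joints at [-65.581, 19.034, -3.707, 83.658, 1.238, 77.344, -5.071], TCP at [0.271, 0.563, 0.219] pointing down, gripper open.
Joint ranges: [-148.97, 148.97], [-28.65, 121.19], [-84.17, 76.75], [9.2, 138.47], [-72.65, 252.65], [3.7, 117.97], [-149.18, 149.18]. Speed limits (degrees/s): [127.2, 127.2, 159.86, 159.86, 180, 180, 180].

## Interface

Orientations are given as [roll, pitch, yaw] about the fixed x, y, z axes, in that order (R = Rz(yaw) Ry(pitch) Rx(roll)).
In Python, from rig import manip gives the robot as it stands.
- The arm moves only by the tool arm_command, never from a script. Its argument "targets" is a list that holds one entry, the list of rows, each a list of 7 numbers: the closure in counts, from 0 (fully open) to 255 (shut), then the shift along the tool's x, y, z in mm, then the turn, a rotation vector about the tool's x, y, z in degrees. A call has 1 to 10 rows; each row shifts and turns the commanded pose from where the row before left it, along the tool's axes as they then stand; what a row does not reach is not made up. A row lasts 1/12 s, in which the tool goes at most 41.7 mm and 7.16 degrees, less where a joint would pass 70% of its speed; a pose out of reach is approached as far as the arm can. A call with a gripper value outside its range is refused whole. The fingers move at their own pace and stop on an object; "squeeze" is the grip in N (left out, the last holds). Time passes only in rows, so rows that do not move let the fingers close. It gives the time, the measured TCP pose, the force, the opening and the grip force at its end, in the units of the state.
- manip.observe(): the state, without advancing time (a new reading comes with each control period).
- manip.grab_frame(name): name is "scene" or "top" or "wrist"; returns a dict with "pixels" (420x560x3 uint8, red, green, blue), "mtx" (3x3 intrinsics, pixels), "dist" ([k1, k2, p1, p2, k3] as OpenCV has them; the pictures are not rectified), "R" (3x3) and "t" (3): a world point X has camera coordinates R X + t; the wrist camera has in their place "mount" (4x4, takes a point from camera to tool coordinates, whose origin is the TCP and whose axes are the flange's). Camera axes: x right, y down, z forward; pixel columns grow to the right and rows downward; lengths in m; the calibration is good to about 2 mm. A picture is of the moment at which its call begins: read the wrist's pose just before it. There is no depth.
- manip.finish_job(): hands the job in; it is judged then, once.
The state is a dict: "time": time; "q": joint angles; "qd": joint speeds; "tau": joint torques, N m; "position": TCP position; "orientation": TCP orientation; "ft_force": force on the tool from outside, world axes, zero at the start; "ft_torque": the same for the moment, N m; "width": finger opening in m; "finger_force": force on a finger pad.
Only numpy, scipy, OpenCV 4.12 (cv2) and the standard library are available. Lean on these libraries where they do the work, as an engineer would, in place of code of your own. Each camera call takes 0.05 s, during which the arm holds its last target. There are 200 camera calls.

## Task

Dock the slide carrier in the slide-reader stage: with a fingertip on its recessed thumb rest, press it down hard against the sprung bed so that its front clears the cross bridge, and slide it under the bridge and the leaf spring until it is fully home against the end stop. Then take the finger away. Only press and push: do not lift or tip the carrier, and leave the jar, the slide box and the beaker where they stand.

Things in the scene. Friction and masses are not known exactly. Their poses are not given: they have to be found in the camera images.
- stage: Slide-reader stage, fixed: aluminium channel 240 mm long, 112 wide (83 inside), rails' tops 34 mm above the worktop, turned by some yaw; a low wall closes its near end, a 40 mm high white housing stands beyond its far end. Origin: centre of the channel, on the worktop; x along the channel in the direction in which the carrier must slide (away from the robot), y across, z up.
- bridge (a point): Middle of the near lower edge of the fixed cross bridge over the channel, at x +50 mm of the stage, 34 mm above the worktop; the bridge is 10 mm long in x and its top is at 46 mm.
- end_stop (a point): Middle of the upper edge of the end stop's inner face, at x +110 mm of the stage, 38 mm above the worktop. When the carrier is home its front touches this face and the carrier's origin is at x +45 mm of the stage.
- carrier: Loose aluminium slide carrier, 130 mm long (x), 80 wide, about 0.18 kg, with two glass slides, lying in the near half of the channel on the sprung bed. Origin: centre of its underside; x points to its front, like the stage's x. Its front part (x -22 to +65) is 12 mm thick; its top starts 38 mm above the worktop, 4 mm too high for the bridge, its front 12 to 32 mm short of it.
- step (a point): On the carrier (x -22, z +7 mm): foot of the 5 mm high step in front of the recessed thumb rest. The thumb rest is the carrier's rear part (x -65 to -22), 7 mm thick, its top 33 mm above the worktop at the start; a finger can press down on it and push forward against the step.
- bed (a joint): How far the level, sprung black bed under the carrier is pressed down, in m: 0 at the top (start), 0.009 at its bottom stop. It takes about 5 N to start moving and 1 N more per mm. The carrier passes the bridge from 0.004 on; 0.005 to 0.008 gives good clearance.
- leaf (a joint): Steel leaf spring (45 mm long, 16 wide) hinged on the bridge's far face, sloping down in the direction of travel, its free end 28 mm above the worktop at 0 (start). The value, in rad, grows as the carrier passing under it lifts it; about 0.13 over the docked carrier, on which it presses with about 6 N.
- jar: Bystander: amber jar with a white lid, 48 mm in diameter, 70 mm high, standing beside the stage. Origin: centre of its underside.
- slide_box: Bystander: white slide box with a grey lid, 87 x 77 mm, 34 mm high, beside the stage. Origin: centre of its underside.
- beaker: Bystander: small white beaker, 56 mm in diameter, 65 mm high, beside the stage. Origin: centre of its underside.
Things that resemble listed ones, but are neither listed nor needed, are in the scene too. Of the things shaped like the carrier, the aluminium one is meant.

How it is judged (in metres and radians):
On the way, in this order (a step that is already met when the one before it is completed fails the run):
1. the carrier is pressed down on the sprung bed far enough to clear the bridge (value of joint bed above 0.0038 m and contact force between the fingers and carrier above 1 N), for 0.05 s.
2. the carrier is under the bridge, its front well under the leaf spring (x of carrier in the frame of stage above 0.03 m and z of carrier in the frame of stage below 0.0235 m), for 0.05 s.
At the end, for the whole second after the job is handed in: The carrier is within 4 mm of the end stop, level, held down under the bridge with the leaf spring raised and resting on it, and at rest (x of carrier in the frame of stage between 0.041 and 0.048 m and z of carrier in the frame of stage between 0.012 and 0.0235 m and value of joint leaf above 0.06 rad and angle between carrier's own z axis and vertical below 0.05 rad and linear speed of carrier below 0.01 m/s); the robot touches nothing.
It fails at once if the carrier is lifted (more than 8 mm above its starting height) (z of carrier in the frame of stage above 0.034 m).
It fails at once if the carrier is tipped by more than 0.15 rad (angle between carrier's own z axis and vertical above 0.15 rad).
It fails at once if the jar is moved by more than 20 mm (distance of jar from where it was at the start of the episode above 0.02 m).
It fails at once if the slide box is moved by more than 20 mm (distance of slide_box from where it was at the start of the episode above 0.02 m).
It fails at once if the beaker is moved by more than 20 mm (distance of beaker from where it was at the start of the episode above 0.02 m).
It also fails if it takes over 35 s, if anything falls off the work surface, if the arm or the gripper's body presses on something with over 40 N, if the wrist force passes 120 N, or if a joint passes its speed limit or range.

## Working session

There is one attempt and no reset: what is moved stays moved. The work goes in short steps, Python scripts to look and compute and a tool call to move; the robot and the scene stay as the last step left them, time stands still between calls to the robot, and variables do not carry over. Pictures are saved under pics/ and viewed, at most 10 in all, crops included, and the job is handed in when it is done.

Besides the shell and the picture viewer there is one more tool, called after "Emit:" as name([rows], argument=value, ...), one row to a line, values as JSON. arm_command: Moves the arm, as the interface text tells. Its arguments: {"type":"object","properties":{"targets":{"type":"array"},"squeeze":{"type":"number"}},"required":["targets"]}

```bash
ls; mkdir -p pics; python3 - <<'E'
from rig import manip
import cv2,pickle
print(manip.observe(),manip.tip_reach)
d={}
for n in("scene","top"):
    f=manip.grab_frame(n);d[n]=f
    cv2.imwrite(f"pics/{n}0.png",f["pixels"][:,:,::-1]);print(n,f["mtx"],f["dist"],f["R"],f["t"])
pickle.dump(d,open("f0.pkl","wb"))
E
```

```text
pics
{'time': 0.0, 'q': array([-65.58005609,  19.07221118,  -3.70607994,  83.7051315 ,
         1.23766334,  77.34188218,  -5.06945607]), 'qd': array([ 0.04207974,  0.02171977,  0.00240997,  0.01305957,  0.0889938 ,
       -0.05879577, -0.09943203]), 'tau': array([-1.27404121e-03, -6.23240089e+01,  2.38324609e-02, -3.89893556e+01,
       -6.14581397e-02,  3.97498417e-02,  1.36949739e-04]), 'position': array([0.27103281, 0.56275586, 0.21805859]), 'orientation': array([-1.79920718e+02,  3.97915058e-03,  1.54286695e+02]), 'ft_force': array([0.83113827, 0.68865699, 0.50947006]), 'ft_torque': array([-0.0024023 , -0.02410187,  0.03502694]), 'finger_force': 0.0, 'width': 0.08707011431546956} 0.017
scene [[491.42638379   0.         281.66996015]
 [  0.         491.42638379 208.64034092]
 [  0.           0.           1.        ]] [0.05391725 0.         0.         0.         0.        ] [[-0.1858418   0.98256956  0.00446011]
 [ 0.83507852  0.16033432 -0.52624783]
 [-0.5177902  -0.0940743  -0.85031955]] [ 0.0093249  -0.43906449  1.32416603]
top [[451.3072373    0.         277.96326956]
 [  0.         451.3072373  215.36648138]
 [  0.           0.           1.        ]] [-0.02987455  0.          0.          0.          0.        ] [[-0.08604409 -0.99628289 -0.00410118]
 [-0.97517557  0.08506274 -0.20444301]
 [ 0.20403193 -0.01359174 -0.97886988]] [0.1228397  0.53425079 0.93517401]
```

View pics/top0.png

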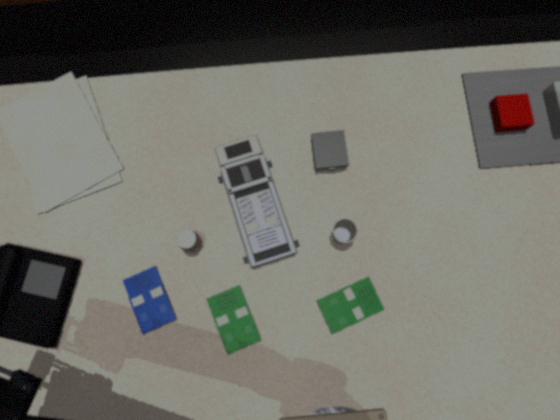

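View pics/scene0.png

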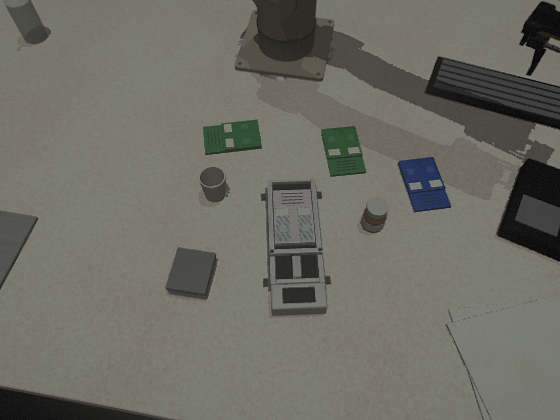

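The top view shows the stage from about (268,262) at its near end to (240,150) at the housing. Things that could be taken for the carrier: the aluminium one in the channel at top (260,215), two green ones at (234,320) and (350,305), and a blue one at (150,300). I choose the aluminium one and check it in a close crop.

```bash
python3 - <<'E'
import cv2,pickle,numpy as np
d=pickle.load(open("f0.pkl","rb"))
a=d["top"]["pixels"][130:275,205:305,::-1];b=d["scene"]["pixels"][175:320,255:340,::-1]
a=cv2.resize(a,None,fx=4.1,fy=4.1,interpolation=cv2.INTER_CUBIC);b=cv2.resize(b,None,fx=4.1,fy=4.1,interpolation=cv2.INTER_CUBIC)
im=np.hstack([a,b]);im=np.clip(im*1.3,0,255).astype('uint8');print(im.shape,a.shape);cv2.imwrite("pics/crop.png",im)
E
```

```text
(594, 758, 3) (594, 410, 3)
```

View pics/crop.png

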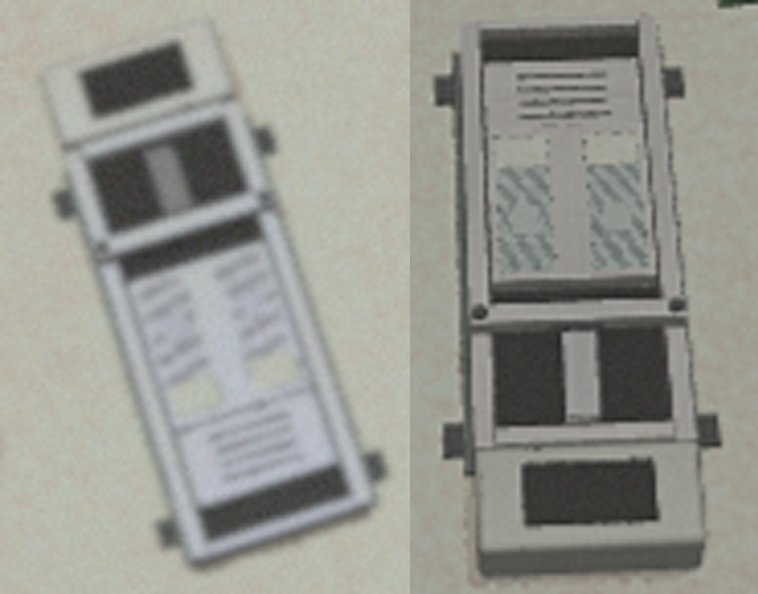

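The crop confirms the choice: the aluminium carrier lies in the channel with the ribbed thumb rest to the rear. In the left half, the step runs (177,432)–(305,390), the front (130,280)–(265,238), and the bridge bolts are at (100,248) and (265,200). I'll fit the stage pose jointly from both cameras.

```bash
cat > fit.py <<'E'
import cv2,pickle,numpy as np
from scipy.optimize import least_squares
d=pickle.load(open("f0.pkl","rb"))
# (u,v, x, y, z, moves with carrier)
T=[(177,432,-22,40,38,1),(305,390,-22,-40,38,1),(200,502,-65,40,33,1),(335,463,-65,-40,33,1),(130,280,65,40,38,1),(262,240,65,-40,38,1),
   (192,566,-120,56,34,0),(370,506,-120,-56,34,0)]
S=[(488,62,-65,-40,33,1),(637,60,-65,40,33,1),(490,135,-22,-40,38,1),(643,135,-22,40,38,1),(490,278,65,-40,38,1),(657,275,65,40,38,1)]
B=[("top",100,248,.5),("top",265,200,-.5),("scene",480,312,-.5),("scene",677,304,.5)]
def pr(n,X):
    f=d[n];return cv2.projectPoints(np.array(X,float).reshape(-1,3),cv2.Rodrigues(f["R"])[0],f["t"],f["mtx"],f["dist"])[0].reshape(-1,2)
off={"top":(205,130),"scene":(255-100,175)}
def px(n,u,v): return np.array([u/4.1+off[n][0],v/4.1+off[n][1]])
def res(p):
    x,y,yaw,s,bw=p;c,sn=np.cos(yaw),np.sin(yaw)
    w=lambda a,b,z:[x+c*a-sn*b,y+sn*a+c*b,z]
    r=[]
    for n,L in(("top",T),("scene",S)):
        for u,v,a,b,z,m in L: r.append(pr(n,w(a/1e3+m*s,b/1e3,z/1e3))[0]-px(n,u,v))
    for n,u,v,k in B: r.append(pr(n,w(.055,k*bw,.046))[0]-px(n,u,v))
    return np.ravel(r)
if __name__=="__main__":
    o=least_squares(res,[.6,.05,.3,-.03,.1],loss="soft_l1")
    x,y,yaw,s,bw=o.x;print(o.x,np.degrees(yaw));print(res(o.x).reshape(-1,2).round(1).tolist())
    for a in(-.022,-.045): print("carrier x",a,x+np.cos(yaw)*(a+s),y+np.sin(yaw)*(a+s))
E
python3 fit.py
```

```text
[ 0.56724905  0.12258874  0.21942078 -0.0276757   0.09364816] 12.57188461121021
[[-2.5, -1.1], [0.7, -1.5], [-2.3, 0.5], [-0.7, -0.8], [-2.1, -0.4], [-0.4, -1.0], [-3.8, -1.1], [1.4, -1.8], [-1.1, -0.8], [0.3, -1.2], [-1.1, -2.6], [0.3, -3.6], [-0.1, -0.1], [-0.2, -0.4], [-0.2, 0.2], [-0.6, -0.2], [-1.0, -2.1], [-0.7, -1.4]]
carrier x -0.022 0.5187643863107655 0.1117761075038394
carrier x -0.045 0.49631584147163077 0.1067698279865374
```

Emit:
arm_command([
  [[255, -20, -15.5, 0, 0, 0, 0], [255, -20, -15.5, 0, 0, 0, 0], [255, -20, -15.5, 0, 0, 0, 0], [255, -20, -15.5, 0, 0, 0, 0], [255, -20, -15.5, 0, 0, 0, 0], [255, -20, -15.5, 0, 0, 0, 0], [255, -20, -15.5, 0, 0, 0, 0], [255, -20, -15.5, 0, 0, 0, 0], [255, -20, -15.5, 0, 0, 0, 0], [255, -20, -15.5, 0, 0, 0, 0]],
], squeeze=20)

```text
time: 0.93
position: [0.3844, 0.3353, 0.2186]
orientation: [-180.0, -0.0, 154.3]
ft_force: [0.2, -0.5, 0.2]
width: 0.0283
finger_force: 0.0
```

Emit:
arm_command([
  [[255, -20, -15.5, 0, 0, 0, 0], [255, -20, -15.5, 0, 0, 0, 0], [255, -20, -15.5, 0, 0, 0, 0], [255, -20, -15.5, 0, 0, 0, 0], [255, -20, -15.5, 0, 0, 0, 0], [255, -20, -15.5, 0, 0, 0, 0], [255, -20, -15.5, 0, 0, 0, 0], [255, -20, -15.5, 0, 0, 0, 0], [255, -20, -15.5, 0, 0, 0, 0], [255, -20, -15.5, 0, 0, 0, 0]],
])

```text
time: 1.77
position: [0.4973, 0.109, 0.2186]
orientation: [-180.0, -0.0, 154.3]
ft_force: [1.0, 1.5, -0.2]
width: 0.0003
finger_force: 0.0
```

Emit:
arm_command([
  [[255, 0, 0, 6, 0, 0, -6.4], [255, 0, 0, 6, 0, 0, -6.4], [255, 0, 0, 6, 0, 0, -6.4], [255, 0, 0, 6, 0, 0, -6.4], [255, 0, 0, 6, 0, 0, -6.4], [255, 0, 0, 6, 0, 0, -6.4], [255, 0, 0, 0, 0, 0, 0], [255, 0, 0, 0, 0, 0, 0]],
])

```text
time: 2.43
position: [0.4968, 0.1101, 0.1826]
orientation: [-180.0, -0.1, -167.5]
ft_force: [0.5, -0.2, -0.3]
width: 0.0005
finger_force: 0.0
```

```bash
python3 - <<'E'
from rig import manip
import cv2,pickle,numpy as np
s=manip.observe();f=manip.grab_frame("wrist");f["pos"]=s["position"];f["ori"]=s["orientation"]
pickle.dump(f,open("w1.pkl","wb"));print(f["mtx"],f["dist"],f["mount"],s["position"],s["orientation"])
cv2.imwrite("pics/w1.png",cv2.resize(f["pixels"][:,:,::-1],(800,600)))
E
```

```text
[[366.55341938   0.         278.98935971]
 [  0.         366.55341938 209.75430871]
 [  0.           0.           1.        ]] [-0.04678312  0.          0.          0.          0.        ] [[ 7.33762336e-04 -9.52869114e-01 -3.03380804e-01  8.30857882e-02]
 [ 9.99999494e-01  4.90331092e-04  8.78567820e-04 -1.12389792e-04]
 [-6.88403100e-04 -3.03381295e-01  9.52868992e-01 -1.66452021e-01]
 [ 0.00000000e+00  0.00000000e+00  0.00000000e+00  1.00000000e+00]] [0.49675598 0.11014522 0.18255035] [-1.79995111e+02 -5.29329914e-02 -1.67517577e+02]
```

View pics/w1.png

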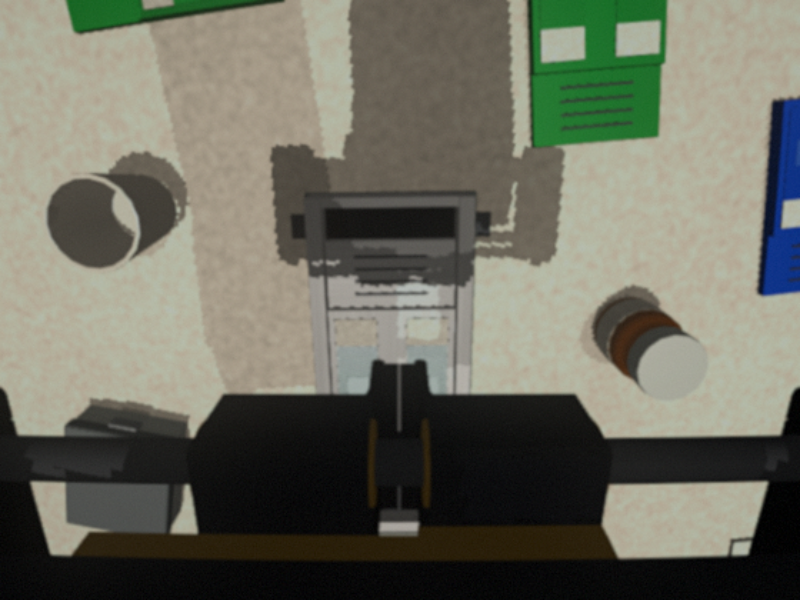

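The wrist view, in 800×600 pixels, shows the near wall's top at v≈192, the carrier's rear edge at (327–457, 238) and the step line at (330–457, 308). The channel's outer edges are at u≈306 and 476, and the tool axis is at u≈400. I'll back-project these points.

```bash
cat > wr.py <<'E'
import cv2,pickle,numpy as np
from scipy.spatial.transform import Rotation as Ro
def bp(f,u,v,z):
    n=cv2.undistortPoints(np.array([[[u*.7,v*.7]]],float),f["mtx"],f["dist"])[0,0]
    R=Ro.from_euler("xyz",f["ori"],degrees=True).as_matrix();M=f["mount"]
    o=R@M[:3,3]+f["pos"];r=R@M[:3,:3]@np.r_[n,1];return (o+r*(z-o[2])/r[2])[:2]
E
python3 - <<'E'
from wr import *
f=pickle.load(open("w1.pkl","rb"))
P={}
for k,u,v,z in[("stepL",330,308,.036),("stepR",457,308,.036),("rearL",327,239,.033),("rearR",457,239,.033),("nearL",306,193,.034),("nearR",476,192,.034),("rail2L",330,395,.034),("rail2R",472,392,.034)]:
    P[k]=bp(f,u,v,z);print(k,P[k].round(4), np.round(Ro.from_euler("z",-12.57,degrees=True).apply(np.r_[P[k]-f["pos"][:2],0])[:2]*1e3,1))
for a in("step","rear","near"): 
    d=P[a+"R"]-P[a+"L"];print(a,np.hypot(*d),np.degrees(np.arctan2(-d[0],d[1])),(P[a+"R"]+P[a+"L"])/2)
E
```

```text
stepL [0.5275 0.0728] [ 21.9 -43.1]
stepR [0.5102 0.1511] [22. 37.]
rearL [0.4852 0.0629] [-21.6 -43.6]
rearR [0.468  0.1405] [-21.5  35.9]
nearL [0.4603 0.0458] [-49.5 -54.9]
nearR [0.4379 0.1444] [-50.   46.2]
rail2L [0.5889 0.0836] [ 84.2 -46. ]
rail2R [0.5661 0.1762] [82.1 49.3]
step 0.08012498154367667 12.513717074568321 [0.51884956 0.11193936]
rear 0.07951173333339387 12.509793396244419 [0.4765688  0.10170764]
near 0.10108268184783856 12.838227377201742 [0.44911002 0.09509568]
```

Emit:
arm_command([
  [[255, -8, -3, 15, 0, 0, 0], [255, 0, 0, 20, 0, 0, 0], [255, 0, 0, 20, 0, 0, 0], [255, 0, 0, 20, 0, 0, 0], [255, 0, 0, 20, 0, 0, 0], [255, 0, 0, 15, 0, 0, 0], [255, 0, 0, 10, 0, 0, 0], [255, 0, 0, 5, 0, 0, 0], [255, 0, 0, 0, 0, 0, 0], [255, 0, 0, 0, 0, 0, 0]],
])

```text
time: 3.32
position: [0.506, 0.1092, 0.0585]
orientation: [180.0, 0.0, -167.4]
ft_force: [0.2, -0.2, 0.3]
width: 0.0004
finger_force: 0.0
```

```bash
python3 - <<'E'
from rig import manip
import cv2,pickle,numpy as np
s=manip.observe();f=manip.grab_frame("wrist");f["pos"]=s["position"];f["ori"]=s["orientation"]
pickle.dump(f,open("w2.pkl","wb"));print(s["position"],s["orientation"],s["ft_force"])
cv2.imwrite("pics/w2.png",cv2.resize(f["pixels"][:,:,::-1],(800,600)))
E
```

```text
[0.50598424 0.10923646 0.0585135 ] [ 1.79993342e+02  4.50567935e-02 -1.67364098e+02] [ 0.17496739 -0.18646061  0.27401099]
```

View pics/w2.png

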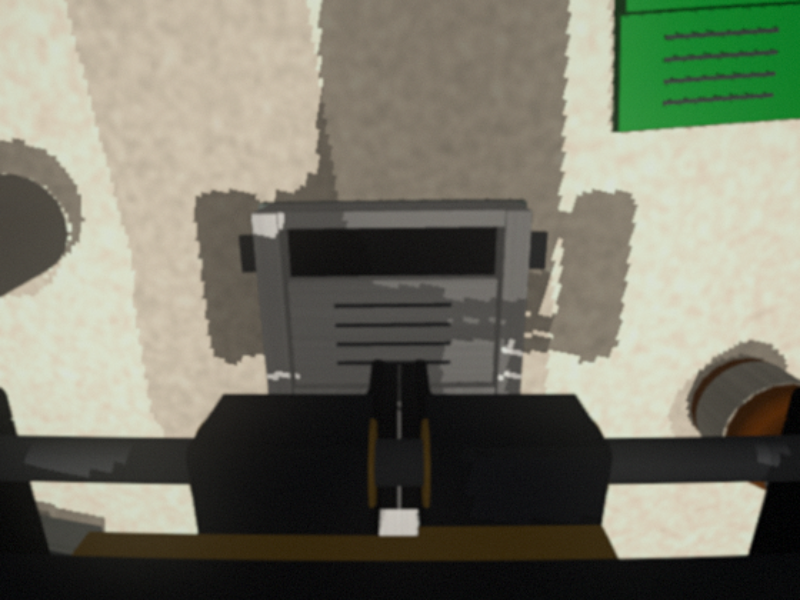

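The fingertips at (372–427, 362) are on the robot side of the step line, v≈385, over the ribs. They are centred on the carrier, whose rear edge runs from u=290 to 497. Next I press down slowly.

```bash
python3 - <<'E'
from wr import *
f=pickle.load(open("w2.pkl","rb"))
for k,u,v,z in[("stepL",294,385,.037),("stepR",500,385,.037),("rearL",290,276,.033),("rearR",497,276,.033),("nearL",253,212,.034)]:
    p=bp(f,u,v,z);print(k,p.round(4), np.round(Ro.from_euler("z",-12.55,degrees=True).apply(np.r_[p-f["pos"][:2],0])[:2]*1e3,1))
E
```

```text
stepL [0.5273 0.0714] [ 12.6 -41.6]
stepR [0.5093 0.1515] [12.4 40.6]
rearL [0.4844 0.0622] [-31.3 -41.2]
rearR [0.4671 0.1389] [-31.5  37.4]
nearL [0.4631 0.0452] [-55.7 -53.2]
```

Emit:
arm_command([
  [[255, 0, 0, 4, 0, 0, 0], [255, 0, 0, 3, 0, 0, 0], [255, 0, 0, 2, 0, 0, 0], [255, 0, 0, 1, 0, 0, 0], [255, 0, 0, 0, 0, 0, 0], [255, 0, 0, 0, 0, 0, 0]],
])

```text
time: 3.87
position: [0.5055, 0.1091, 0.0478]
orientation: [180.0, -0.0, -167.3]
ft_force: [0.8, -0.5, 0.6]
width: 0.0007
finger_force: 0.0
```

Emit:
arm_command([
  [[255, 0, 0, 1, 0, 0, 0], [255, 0, 0, 1, 0, 0, 0], [255, 0, 0, 0, 0, 0, 0], [255, 0, 0, 0, 0, 0, 0]],
])

```text
time: 4.2
position: [0.5055, 0.1091, 0.0458]
orientation: [180.0, -0.0, -167.3]
ft_force: [0.3, -1.4, -0.7]
width: 0.0007
finger_force: 0.0
```

Emit:
arm_command([
  [[255, 0, 0, 1, 0, 0, 0], [255, 0, 0, 1, 0, 0, 0], [255, 0, 0, 0, 0, 0, 0], [255, 0, 0, 0, 0, 0, 0]],
])

```text
time: 4.53
position: [0.5055, 0.1091, 0.0438]
orientation: [180.0, -0.0, -167.3]
ft_force: [-0.3, 1.6, -0.5]
width: 0.0008
finger_force: 0.0
```

```bash
python3 - <<'E'
from rig import manip
import cv2,pickle,numpy as np
for i in range(3): s=manip.observe();print(s["position"],s["ft_force"],s["ft_torque"],s["tau"].round(1))
f=manip.grab_frame("wrist");g=manip.grab_frame("scene")
a=f["pixels"][120:320,180:380,::-1];b=g["pixels"][150:320,220:390,::-1]
cv2.imwrite("pics/w3.png",np.hstack([cv2.resize(a,(400,400)),cv2.resize(b,(400,400),interpolation=cv2.INTER_CUBIC)]))
E
```

```text
[0.5054723  0.10911279 0.04376048] [-0.33121799  1.58083011 -0.45239716] [0.09330158 0.04153372 0.01033855] [ -0.  -48.9   3.5 -31.8   0.    0.1   0. ]
[0.5054723  0.10911279 0.04376048] [-0.33121799  1.58083011 -0.45239716] [0.09330158 0.04153372 0.01033855] [ -0.  -48.9   3.5 -31.8   0.    0.1   0. ]
[0.5054723  0.10911279 0.04376048] [-0.33121799  1.58083011 -0.45239716] [0.09330158 0.04153372 0.01033855] [ -0.  -48.9   3.5 -31.8   0.    0.1   0. ]
```

View pics/w3.png

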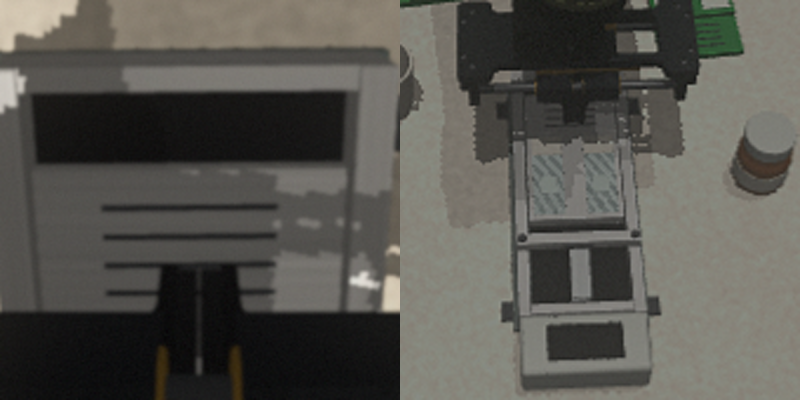

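The fingertips still look clear of the thumb rest, and the force is zero. I'll work out the true tip position in the tool frame from the wrist camera.

```bash
python3 - <<'E'
from wr import *
f=pickle.load(open("w2.pkl","rb"));M=f["mount"]
for u,v in((372,362),(427,362),(372,395),(427,395)):
    n=cv2.undistortPoints(np.array([[[u*.7,v*.7]]],float),f["mtx"],f["dist"])[0,0];r=M[:3,:3]@np.r_[n,1];o=M[:3,3]
    for x in(-.0095,0,.0095):
        print(u,v,x,((o+r*(x-o[0])/r[0])*1e3).round(1))
E
```

```text
372 362 -0.0095 [ -9.5 -11.2  37.1]
372 362 0 [ -0.  -10.   16.2]
372 362 0.0095 [ 9.5 -8.9 -4.7]
427 362 -0.0095 [-9.5 12.2 37.1]
427 362 0 [ 0.  10.9 16.2]
427 362 0.0095 [ 9.5  9.6 -4.6]
372 395 -0.0095 [-9.5 -9.8  7.7]
372 395 0 [  0.   -8.8 -10.2]
372 395 0.0095 [  9.5  -7.8 -28. ]
427 395 -0.0095 [-9.5 10.6  7.7]
427 395 0 [  0.    9.5 -10.2]
427 395 0.0095 [  9.5   8.4 -28. ]
```

Emit:
arm_command([
  [[255, 0, 0, 1, 0, 0, 0], [255, 0, 0, 1, 0, 0, 0], [255, 0, 0, 0, 0, 0, 0]],
])

```text
time: 4.88
position: [0.5054, 0.1091, 0.0416]
orientation: [180.0, -0.0, -167.3]
ft_force: [0.6, -0.0, -0.6]
width: 0.0002
finger_force: 0.0
```

Emit:
arm_command([
  [[255, 0, 0, 1, 0, 0, 0], [255, 0, 0, 1, 0, 0, 0], [255, 0, 0, 0, 0, 0, 0]],
])

```text
time: 5.13
position: [0.5054, 0.1091, 0.0396]
orientation: [180.0, -0.0, -167.3]
ft_force: [-0.2, 0.5, -0.9]
width: 0.0003
finger_force: 0.0
```

```bash
python3 - <<'E'
from rig import manip
import cv2
print(manip.tip_reach, manip.observe()["ft_force"])
f=manip.grab_frame("wrist");p=f["pixels"][120:300,170:390,::-1]
import pickle
g=manip.grab_frame("wrist")
cv2.imwrite("pics/w4.png",cv2.resize(p,(770,600),interpolation=cv2.INTER_CUBIC))
E
```

```text
0.017 [-0.22686985  0.45076664 -0.91258736]
```

View pics/w4.png

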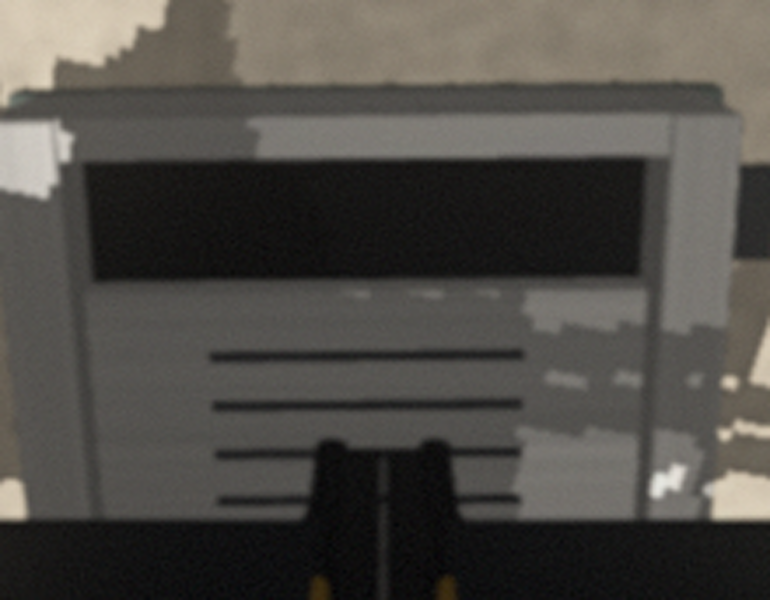

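The tip covers the third rib and nothing is touching yet. I'll keep going down in small steps and watch the force.

Emit:
arm_command([
  [[255, 0, 0, 1, 0, 0, 0], [255, 0, 0, 1, 0, 0, 0], [255, 0, 0, 0, 0, 0, 0]],
])

```text
time: 5.48
position: [0.5054, 0.1091, 0.0376]
orientation: [180.0, -0.0, -167.3]
ft_force: [0.3, -0.0, 0.1]
width: 0.0009
finger_force: 0.0
```

Emit:
arm_command([
  [[255, 0, 0, 1, 0, 0, 0], [255, 0, 0, 1, 0, 0, 0], [255, 0, 0, 0, 0, 0, 0]],
])

```text
time: 5.73
position: [0.5054, 0.1091, 0.0356]
orientation: [180.0, -0.0, -167.3]
ft_force: [0.2, -0.1, 0.3]
width: 0.0004
finger_force: 0.0
```

Emit:
arm_command([
  [[255, 0, 0, 1, 0, 0, 0], [255, 0, 0, 1, 0, 0, 0], [255, 0, 0, 0, 0, 0, 0]],
])

```text
time: 5.98
position: [0.5054, 0.1091, 0.0336]
orientation: [180.0, -0.0, -167.3]
ft_force: [-0.3, -0.1, 0.3]
width: 0.0002
finger_force: 0.0
```

Emit:
arm_command([
  [[255, 0, 0, 1, 0, 0, 0], [255, 0, 0, 1, 0, 0, 0], [255, 0, 0, 0, 0, 0, 0]],
])

```text
time: 6.23
position: [0.5054, 0.1091, 0.0316]
orientation: [180.0, -0.0, -167.3]
ft_force: [-0.0, -0.1, -1.0]
width: 0.0004
finger_force: 0.0
```

Emit:
arm_command([
  [[255, 0, 0, 1, 0, 0, 0], [255, 0, 0, 1, 0, 0, 0], [255, 0, 0, 0, 0, 0, 0]],
])

```text
time: 6.48
position: [0.5056, 0.1091, 0.0298]
orientation: [180.0, 0.0, -167.3]
ft_force: [1.0, -0.0, -0.2]
width: 0.0009
finger_force: 0.0
```

Emit:
arm_command([
  [[255, 0, 0, 1, 0, 0, 0], [255, 0, 0, 1, 0, 0, 0], [255, 0, 0, 0, 0, 0, 0]],
])

```text
time: 6.73
position: [0.5056, 0.1092, 0.0281]
orientation: [180.0, 0.0, -167.3]
ft_force: [-2.4, -0.8, 7.9]
width: 0.0004
finger_force: 3.5
```

Contact: 7.9 N at TCP z = 0.028. The closed tips reach about 4 mm behind the TCP. I'll press on to about 11–12 N.

Emit:
arm_command([
  [[255, 0, 0, 1, 0, 0, 0], [255, 0, 0, 1, 0, 0, 0], [255, 0, 0, 1, 0, 0, 0], [255, 0, 0, 0, 0, 0, 0], [255, 0, 0, 0, 0, 0, 0]],
])

```text
time: 7.15
position: [0.5056, 0.1092, 0.0254]
orientation: [180.0, 0.0, -167.3]
ft_force: [-4.0, -1.1, 10.3]
width: 0.0008
finger_force: 4.9
```

Emit:
arm_command([
  [[255, 0, 0, 1, 0, 0, 0], [255, 0, 0, 1, 0, 0, 0], [255, 0, 0, 0, 0, 0, 0], [255, 0, 0, 0, 0, 0, 0]],
])

```text
time: 7.48
position: [0.5056, 0.1092, 0.0235]
orientation: [180.0, 0.0, -167.3]
ft_force: [-5.0, -1.0, 11.6]
width: 0.0008
finger_force: 5.8
```

Emit:
arm_command([
  [[255, -2, 0, 0, 0, 0, 0], [255, -2, 0, 0, 0, 0, 0], [255, -2, 0, 0, 0, 0, 0], [255, -2, 0, 0, 0, 0, 0], [255, -2, 0, 0, 0, 0, 0], [255, 0, 0, 0, 0, 0, 0]],
])

```text
time: 7.98
position: [0.5142, 0.111, 0.023]
orientation: [180.0, -0.2, -167.3]
ft_force: [-7.3, -1.4, 12.6]
width: 0.0003
finger_force: 6.1
```

Emit:
arm_command([
  [[255, -2, 0, 0, 0, 0, 0], [255, -2, 0, 0, 0, 0, 0], [255, -2, 0, 0, 0, 0, 0], [255, -2, 0, 0, 0, 0, 0], [255, -2, 0, 0, 0, 0, 0], [255, 0, 0, 0, 0, 0, 0]],
])

```text
time: 8.48
position: [0.5239, 0.1132, 0.023]
orientation: [180.0, -0.2, -167.3]
ft_force: [-7.6, -1.4, 11.7]
width: 0.0007
finger_force: 6.1
```

Emit:
arm_command([
  [[255, -2, 0, 0, 0, 0, 0], [255, -2, 0, 0, 0, 0, 0], [255, -2, 0, 0, 0, 0, 0], [255, -2, 0, 0, 0, 0, 0], [255, -2, 0, 0, 0, 0, 0], [255, 0, 0, 0, 0, 0, 0]],
])

```text
time: 8.98
position: [0.5337, 0.1154, 0.023]
orientation: [180.0, -0.2, -167.3]
ft_force: [-8.0, -2.8, 12.0]
width: 0.0008
finger_force: 6.1
```

Emit:
arm_command([
  [[255, -2, 0, 0, 0, 0, 0], [255, -2, 0, 0, 0, 0, 0], [255, -2, 0, 0, 0, 0, 0], [255, -2, 0, 0, 0, 0, 0], [255, -2, 0, 0, 0, 0, 0], [255, 0, 0, 0, 0, 0, 0]],
])

```text
time: 9.48
position: [0.5435, 0.1176, 0.023]
orientation: [180.0, -0.2, -167.3]
ft_force: [-7.4, -2.1, 11.9]
width: 0.0007
finger_force: 6.5
```

```bash
python3 - <<'E'
from rig import manip
import cv2,numpy as np
g=manip.grab_frame("scene");f=manip.grab_frame("wrist")
b=g["pixels"][150:320,220:390,::-1];a=f["pixels"][120:320,180:380,::-1]
cv2.imwrite("pics/w5.png",np.hstack([cv2.resize(a,(300,400)),cv2.resize(b,(500,500),interpolation=cv2.INTER_CUBIC)[:400]]))
E
```

```text
(no output)
```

View pics/w5.png

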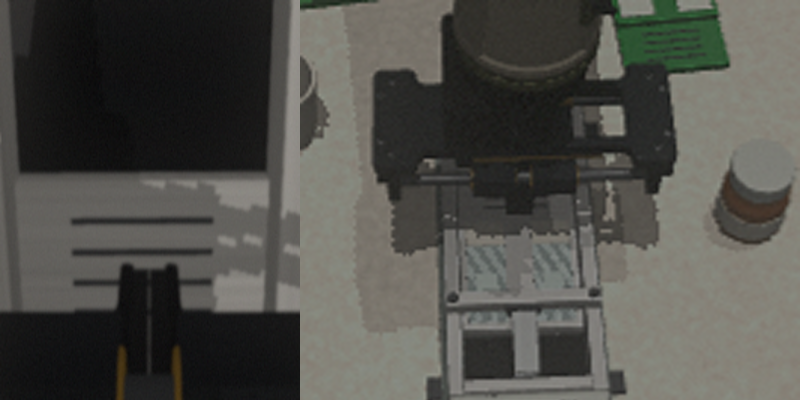

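The scene view shows the carrier's front past the bridge and under the leaf. The wrist view shows the finger still at the third rib, so the carrier moves with it. I'll carry on.

Emit:
arm_command([
  [[255, -2, 0, 0, 0, 0, 0], [255, -2, 0, 0, 0, 0, 0], [255, -2, 0, 0, 0, 0, 0], [255, -2, 0, 0, 0, 0, 0], [255, -2, 0, 0, 0, 0, 0], [255, -2, 0, 0, 0, 0, 0], [255, -2, 0, 0, 0, 0, 0], [255, 0, 0, 0, 0, 0, 0]],
])

```text
time: 10.25
position: [0.5572, 0.1207, 0.0231]
orientation: [180.0, -0.2, -167.3]
ft_force: [-8.2, -1.7, 12.7]
width: 0.0005
finger_force: 6.5
```

Emit:
arm_command([
  [[255, -2, 0, 0, 0, 0, 0], [255, -2, 0, 0, 0, 0, 0], [255, -2, 0, 0, 0, 0, 0], [255, -2, 0, 0, 0, 0, 0], [255, -2, 0, 0, 0, 0, 0], [255, -2, 0, 0, 0, 0, 0], [255, 0, 0, 0, 0, 0, 0]],
])

```text
time: 10.83
position: [0.5673, 0.123, 0.0222]
orientation: [180.0, -0.4, -167.3]
ft_force: [-11.6, -2.3, 9.0]
width: 0.0008
finger_force: 7.8
```

Emit:
arm_command([
  [[255, -1.5, 0, 0, 0, 0, 0], [255, -1.5, 0, 0, 0, 0, 0], [255, -1.5, 0, 0, 0, 0, 0], [255, -1.5, 0, 0, 0, 0, 0], [255, 0, 0, 0, 0, 0, 0]],
])

```text
time: 11.25
position: [0.5726, 0.1241, 0.0219]
orientation: [180.0, -0.4, -167.3]
ft_force: [-13.7, -2.9, 9.3]
width: 0.0002
finger_force: 8.0
```

Emit:
arm_command([
  [[255, -1.5, 0, 0, 0, 0, 0], [255, -1.5, 0, 0, 0, 0, 0], [255, -1.5, 0, 0, 0, 0, 0], [255, 0, 0, 0, 0, 0, 0]],
])

```text
time: 11.58
position: [0.5772, 0.1252, 0.022]
orientation: [180.0, -0.4, -167.3]
ft_force: [-12.1, -2.1, 8.8]
width: 0.0002
finger_force: 7.8
```

Emit:
arm_command([
  [[255, -1, 0, 0, 0, 0, 0], [255, -1, 0, 0, 0, 0, 0], [255, -1, 0, 0, 0, 0, 0], [255, 0, 0, 0, 0, 0, 0]],
])

```text
time: 11.92
position: [0.5801, 0.1259, 0.022]
orientation: [180.0, -0.4, -167.3]
ft_force: [-12.4, -1.6, 8.7]
width: 0.0007
finger_force: 7.8
```

Emit:
arm_command([
  [[255, -1, 0, 0, 0, 0, 0], [255, -1, 0, 0, 0, 0, 0], [255, -1, 0, 0, 0, 0, 0], [255, 0, 0, 0, 0, 0, 0]],
])

```text
time: 12.25
position: [0.5812, 0.126, 0.0216]
orientation: [180.0, -0.6, -167.3]
ft_force: [-20.5, -4.7, 14.7]
width: 0.0005
finger_force: 12.0
```

Emit:
arm_command([
  [[255, -1, 0, 0, 0, 0, 0], [255, -1, 0, 0, 0, 0, 0], [255, 0, 0, 0, 0, 0, 0], [255, 0, 0, 0, 0, 0, 0]],
])

```text
time: 12.58
position: [0.5813, 0.1261, 0.0211]
orientation: [180.0, -0.8, -167.3]
ft_force: [-26.3, -6.0, 17.9]
width: 0.0002
finger_force: 15.5
```

The arm stalled at 77.6 mm of travel with the force climbing, so the carrier is against the end stop. I'll relax the push a little and then lift the finger straight up.

Emit:
arm_command([
  [[255, 1, 0, 0, 0, 0, 0], [255, 1, 0, 0, 0, 0, 0], [255, 0.5, 0, 0, 0, 0, 0], [255, 0, 0, 0, 0, 0, 0]],
])

```text
time: 12.92
position: [0.5812, 0.126, 0.0213]
orientation: [180.0, -0.5, -167.3]
ft_force: [-15.1, -4.9, 7.2]
width: 0.0003
finger_force: 10.1
```

Emit:
arm_command([
  [[255, 0, 0, -2, 0, 0, 0], [255, 0, 0, -2, 0, 0, 0], [255, 0, 0, -2, 0, 0, 0], [255, 0, 0, -2, 0, 0, 0], [255, 0, 0, -4, 0, 0, 0], [255, 0, 0, -10, 0, 0, 0], [255, 0, 0, -20, 0, 0, 0], [255, 0, 0, -20, 0, 0, 0], [255, 0, 0, -20, 0, 0, 0], [255, 0, 0, 0, 0, 0, 0]],
])

```text
time: 13.75
position: [0.5884, 0.1277, 0.11]
orientation: [180.0, 0.4, -167.3]
ft_force: [1.5, -0.7, 0.7]
width: 0.0007
finger_force: 0.0
```

Emit:
arm_command([
  [[255, 20, 0, -10, 0, 0, 0], [255, 20, 0, -10, 0, 0, 0], [255, 20, 0, -10, 0, 0, 0], [255, 20, 0, 0, 0, 0, 0], [255, 0, 0, 0, 0, 0, 0], [255, 0, 0, 0, 0, 0, 0]],
])

```text
time: 14.25
position: [0.5076, 0.1098, 0.1356]
orientation: [180.0, 0.1, -167.3]
ft_force: [0.5, -0.2, 0.1]
width: 0.0005
finger_force: 0.0
```

```bash
python3 - <<'E'
from rig import manip
import cv2,numpy as np
g=manip.grab_frame("scene");f=manip.grab_frame("top")
b=g["pixels"][175:320,255:340,::-1];a=f["pixels"][130:275,205:305,::-1]
im=np.hstack([cv2.resize(x,None,fx=4.1,fy=4.1,interpolation=cv2.INTER_CUBIC) for x in(a,b)])
cv2.imwrite("pics/w6.png",np.clip(im*1.3,0,255).astype('uint8'))
E
```

```text
(no output)
```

View pics/w6.png

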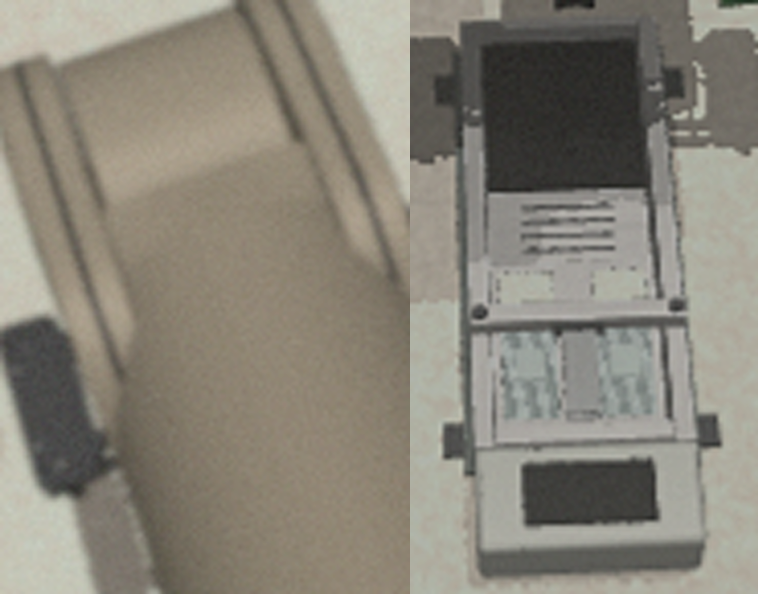

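In the scene half, the carrier fills the channel up to the end stop with no dark gap. The leaf lies on it and its rear edge is at v≈190. I'll check that edge numerically and hand in only if it agrees.

```bash
python3 - <<'E'
from fit import *
from rig import manip
x,y,yaw=.5672,.1226,np.radians(12.55)
e=[]
for s in(.035,.041,.045,.048):
    a=s-.065;v=[pr("scene",[x+np.cos(yaw)*a-np.sin(yaw)*b,y+np.sin(yaw)*a+np.cos(yaw)*b,.029])[0] for b in(-.04,.04)]
    e.append(np.mean([(q[1]-175)*4.1 for q in v]));print(s,e[-1])
s=np.interp(190,e,[.035,.041,.045,.048]);print("carrier x",s)
if s>.0405: print(manip.finish_job())
E
```

```text
0.035 164.83759934276867
0.041 175.12842373018563
0.045 182.0250622121087
0.048 187.2166362112212
carrier x 0.048
the job is handed in; nothing more can be done
None
```

The carrier is docked against the end stop under the bridge and the leaf spring, the finger is clear, and the job is handed in; no verdict came back, and my last image check put it at x ≈ 48 mm, clipped at the end of the range I tested, against 45 mm nominal and a 41–48 mm limit.

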